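# Press the proud canister lid home

### The job

One of the three storage canisters in the wooden tray was not shut properly: its wooden lid stands proud on its seal. Press that lid gently straight down with your fingertips until it is fully home, like the other two, then draw back. Do not lift the lid or the canister, do not touch the other two canisters, and leave the tray and the bowl, mugs and soap bottle around it where they are.

Things in the scene. Friction and masses are not known exactly. Their poses are not given: they have to be found in the camera images.
- knob_a (a point): Centre of the flat top (26 mm across) of the 31 mm wooden knob on the lid that stands proud at the start. It is 38 mm above the underside of the lid's brim (a 2 mm pale gasket under 10 mm of wood); with the lid fully home it is 146 mm above the canister's foot and 156 mm above the worktop.
- lid_a (a joint): How far the proud lid's seal stands above fully home, in m: 0 is home; starts at 0.013 to 0.018. The seal rubs: the lid stays where it is left and needs a steady push of about 7 N all the way down, then stops firmly at 0. Under the fingers the wood also springs down on its gasket, 1 mm per 6 N (not in this reading), so press until the knob is 2 to 4 mm below its home height (12 to 24 N).
- canister_a: The canister with the proud lid: white glazed ceramic, round, upright, 96 mm across and 108 mm tall to its rim, with a wooden lid 95 mm across and 12 mm thick (a knob on top makes 146 mm overall when shut). Origin at the centre of its foot, z up along its axis. It stands loose on the 10 mm floor of the tray; with its lid it weighs 0.6 to 0.95 kg.
- knob_b (a point): Centre of the top of the knob on the second canister's lid, which is already home; same shape and size as knob_a. Not to be touched.
- lid_b (a joint): How far the second canister's lid stands above fully home, in m: 0 at the start and to be left so.
- canister_b: The second canister, the same outside as canister_a, lid fully home. Origin at the centre of its foot, z up. Not to be touched.
- knob_c (a point): Centre of the top of the knob on the third canister's lid, which is already home; same shape and size as knob_a. Not to be touched.
- lid_c (a joint): How far the third canister's lid stands above fully home, in m: 0 at the start and to be left so.
- canister_c: The third canister, the same outside as canister_a, lid fully home. Origin at the centre of its foot, z up. Not to be touched.
- tray: Low loose tray of pale wood, 125 mm (x) by 344 mm (y), sides 24 mm high, a dowel handle 63 mm high at each end. Origin at the centre of its underside on the worktop; the three canisters stand in a row along its y axis, about 108 mm apart (any order), with about 12 mm between them.
- bowl: Black bowl, 144 mm across the mouth, 58 mm high, standing on the worktop beyond the tray. Origin at the centre of its underside.
- mug_1: Black mug, 80 mm across, 92 mm high, with a handle on its own +y side, standing off the tray's -y end. Origin at the centre of its underside.
- mug_2: A second black mug of the same size, off the tray's -y end, farther from the robot than mug_1. Origin at the centre of its underside.
- soap_pump: Amber soap bottle with a white pump head, 64 mm across, 173 mm high, off the tray's +y end. Origin at the centre of its underside.

How it is judged:
By the outcome, as a careful person would: the job done as asked, in the order asked, and still so for the second after the job is handed in, with the robot touching nothing.
It also fails if it takes over 32 s, if anything falls off the work surface, if the arm or the gripper's body presses on something with over 40 N, if the wrist force passes 120 N, or if a joint passes its speed limit or range.

### The arm

A 6-joint arm with a two-finger parallel gripper is mounted at the origin on the work surface. World frame = base frame: x ahead of the robot, y to its left, z up, the work surface at z = 0. Lengths are in m, angles in rad, forces in N, time in s.
With the tool pointing down it reaches from about 0.325 to 0.85 m from the base axis. Payload 15.5 kg.
Tool frame: the origin (TCP) lies at the very end of the fingers, on their centre line; the grasp point (between the pads) lies 19 mm behind it; z points along the fingers, y is the line along which they close (so a half turn about z gives the same grasp; the last joint's range is limited). The gripper opens to 91 mm and grips with 3 to 60 N. Pads are 32 mm wide; open, the fingers measure 118 mm over their backs; the gripper's body (76 mm by 178 mm) begins 60 mm behind the grasp point.
Start: joints at [1.024, 0.494, 1.345, -0, 1.302, -0.096], TCP at [0.272, 0.563, 0.214] pointing down, gripper open.
Joint ranges: [-2.91, 2.91], [-0.82, 2.16], [0.22, 2.67], [-1.22, 4.37], [0.12, 2.79], [-3.08, 3.08]. Speed limits (rad/s): [1.89, 1.89, 2.57, 3.01, 3.01, 3.01].

### API

Orientations are given as a 3x3 rotation matrix whose columns are the frame's x, y, z axes.
In Python, from cell import get_state, eyes, env gives the robot as it stands. The module is installed in compiled form; this text tells all that it offers.
- The arm moves only by the tool arm_command, never from a script. Its argument "steps" is a list of rows, each a list of 6 numbers: the shift along the world's x, y, z in cm, then the turn, a rotation vector about the world's x, y, z in degrees. In form: [[x, y, z, ax, ay, az], ...]. A call has 1 to 10 rows; each row is the pose to reach, as a shift and turn from the pose commanded when the call began; what a row does not reach only later rows make up. A row lasts 1/8 s, in which the tool goes at most 62.5 mm and 10.7 degrees, less where a joint would pass 70% of its speed; a pose out of reach is approached as far as the arm can. A call with a gripper value outside its range is refused whole. "claw" is the opening, from -1 (shut) to 1 (fully open), so that 0 is half open, set as the call begins (left out, the last holds). The fingers move at their own pace and stop on an object; "force" is the grip in N (left out, the last holds). Time passes only in rows, so rows that repeat a pose let the fingers close. It gives the time, the measured TCP pose, the force, the opening and the grip force at its end, in the units of the state.
- get_state(): the state, without advancing time (a new reading comes with each control period).
- eyes.snapshot(name): name is "scene" or "side" or "wrist"; returns the picture (480x640x3 uint8, red, green, blue); there is no depth.
- eyes.calibration(name): a dict with "K" (3x3 intrinsics, pixels), "D" ([k1, k2, p1, p2, k3] as OpenCV has them; the pictures are not rectified), "rvec" (rotation vector, rad) and "tvec" (3), from world to camera coordinates, as OpenCV has them. Camera axes: x right, y down, z forward; pixel columns grow to the right and rows downward; lengths in m; the calibration is good to about 2 mm. A picture is of the moment at which its call begins: read the wrist's pose just before it. calibration takes no time and is no camera call; for the wrist camera it gives the pose at the moment of the call.
- env.job_done(): hands the job in; it is judged then, once.
Trained networks look in the newest picture that a camera, given by its name, has taken for a name from the list of things; names that differ only in an ending like _2 or _b are one class to them, and where a whole thing is asked for, a point or a joint stands for the part that bears it (a point fixed in the world has none). Each returns a list of dicts, best first, with "confidence" (0 to 1); they miss things now and then, are a little off and sometimes report something else, mostly with a low value. They report only what shows in the picture. A call takes as long as a camera call.
- eyes.masks_of(camera, thing): "region" (480x640 bool, what is visible of it) and "position" ([column, row] as shares, 0 to 1, of the picture: columns of its width, rows of its height, amid what is visible of it).
- eyes.mark_of(camera, thing): "position" ([column, row] as shares, 0 to 1, of the picture: columns of its width, rows of its height: a listed point, or the origin of a listed thing).
The state is a dict: "t": time; "joints": joint angles; "qd": joint speeds; "joint_efforts": joint torques, N m; "eef_pos": TCP position; "tcp_rot": TCP orientation; "wrist_force": force on the tool from outside, world axes, zero at the start; "moment": the same for the moment, N m; "gripper_width": finger opening in m; "finger_force": force on a finger pad.
Only numpy, scipy, OpenCV 4.12 (cv2) and the standard library are available. Lean on these libraries where they do the work, as an engineer would, in place of code of your own. Each camera call takes 0.05 s, during which the arm holds its last target. There are 200 camera calls.

## Working session

There is one attempt and no reset: what is moved stays moved. The work goes in short steps, Python scripts to look and compute and a tool call to move; the robot and the scene stay as the last step left them, time stands still between calls to the robot, and variables do not carry over. Pictures are saved under pics/ and viewed, at most 10 in all, crops included, and the job is handed in when it is done.

Besides the shell and the picture viewer there is one more tool, called after "Emit:" as a command line: name --pt "numbers of a row" for each row, then --argument value for the rest. arm_command: Moves the arm, as the interface text tells. Its arguments: {"type":"object","properties":{"steps":{"type":"array"},"claw":{"type":"number"},"force":{"type":"number"}},"required":["steps"]}

```bash
mkdir -p pics; cat > h.py <<'E'
import numpy as np, cv2
from cell import get_state, eyes, env
def cal(n):
    c=eyes.calibration(n); return [np.array(c[k],float) for k in("K","D","rvec","tvec")]
def ray(c,uv):
    K,D,r,t=c; R=cv2.Rodrigues(r)[0]; t=t.reshape(3)
    p=cv2.undistortPoints(np.array([[uv]],float),K,D)[0,0]
    return -R.T@t, R.T@np.array([p[0],p[1],1])
def onz(c,uv,z):
    o,d=ray(c,uv); return o+d*(z-o[2])/d[2]
def tri(rs):
    A=0;b=0
    for o,d in rs:
        d=d/np.linalg.norm(d);P=np.eye(3)-np.outer(d,d);A=A+P;b=b+P@o
    x=np.linalg.solve(A,b); return x,[np.linalg.norm(np.cross(x-o,d/np.linalg.norm(d))) for o,d in rs]
def snap(n,f):
    im=eyes.snapshot(n); cv2.imwrite('pics/'+f,im[...,::-1]); return im
E
python3 - <<'E'
from h import *
ims=[]
for n in("scene","side","wrist"):
    snap(n,n+'0.png'); c=cal(n); print(n,ray(c,(320,240))[0].round(3))
    for th in("knob_a","knob_b"):
        for m in eyes.mark_of(n,th)[:4]:
            uv=np.array(m["position"])*[640,480]; print(th,round(m["confidence"],2),uv.round(1),onz(c,uv,.156).round(3))
s=get_state();print(s["t"],s["eef_pos"],s["tcp_rot"],s["gripper_width"])
E
```

```text
scene [1.293 0.491 0.739]
knob_a 0.97 [267.3 205. ] [ 0.549 -0.081  0.156]
knob_a 0.76 [356.7 219.8] [0.487 0.14  0.156]
knob_a 0.71 [311.9 218. ] [0.539 0.045 0.156]
knob_b 0.97 [267.3 205. ] [ 0.549 -0.081  0.156]
knob_b 0.76 [356.7 219.8] [0.487 0.14  0.156]
knob_b 0.71 [311.9 218. ] [0.539 0.045 0.156]
side [1.17  0.512 1.039]
knob_a 0.74 [288.2 202.8] [ 0.565 -0.067  0.156]
knob_a 0.67 [382.1 234.3] [0.506 0.154 0.156]
knob_a 0.58 [333.1 215.9] [0.531 0.038 0.156]
knob_b 0.74 [288.2 202.8] [ 0.565 -0.067  0.156]
knob_b 0.67 [382.1 234.3] [0.506 0.154 0.156]
knob_b 0.58 [333.1 215.9] [0.531 0.038 0.156]
wrist [0.201 0.597 0.384]
0.45 [0.27228231 0.56253246 0.21388386] [[-9.00100329e-01  4.35682676e-01 -5.50354572e-05]
 [ 4.35682680e-01  9.00100325e-01 -8.44735900e-05]
 [ 1.27337531e-05 -1.00012702e-04 -9.99999995e-01]] 0.09098104503433509
```

View pics/scene0.png

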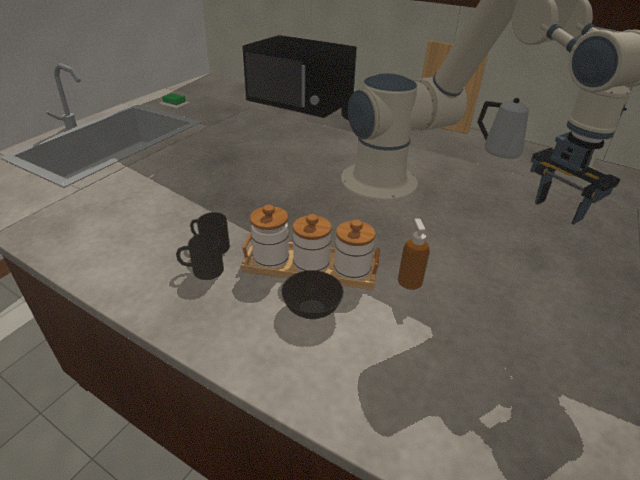

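View pics/side0.png

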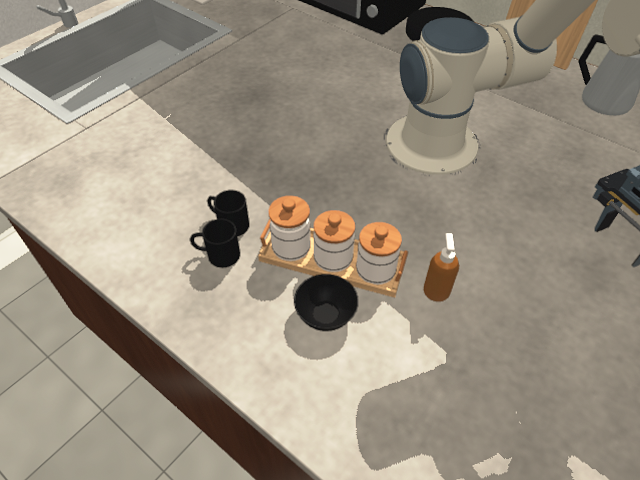

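The pictures show the tray with three canisters. In the scene view the knobs are near (268,208), (312,218) and (356,225), and the left one looks highest. I'll enlarge to confirm.

```bash
python3 - <<'E'
import cv2,numpy as np
a=cv2.imread('pics/scene0.png')[195:285,240:385]; b=cv2.imread('pics/side0.png')[190:290,255:410]
a=cv2.resize(a,(775,290),interpolation=cv2.INTER_CUBIC)[:, :]
b=cv2.resize(b,(465,300),interpolation=cv2.INTER_CUBIC)
a=cv2.resize(cv2.imread('pics/scene0.png')[195:285,240:385],None,fx=3.2,fy=3.2,interpolation=cv2.INTER_CUBIC)
c=np.zeros((a.shape[0]+b.shape[0],500,3),np.uint8);c[:a.shape[0],:a.shape[1]]=a;c[a.shape[0]:,:465]=b
cv2.imwrite('pics/crop0.png',c)
E
```

```text
(no output)
```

View pics/crop0.png

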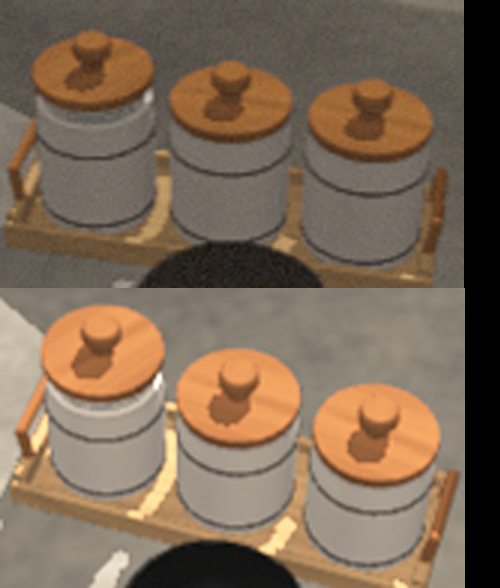

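The leftmost canister (y ≈ -0.07) is the proud one: a white gap shows under its lid in both views. Next I'll close the fingers and move to a hover.

Emit:
arm_command --pt "0 0 5 0 0 0" --pt "2 -5 8 0 0 0" --pt "5 -10 10 0 0 0" --pt "7.5 -15.5 11 0 0 0" --pt "10 -21 11 0 0 0" --pt "12.5 -26.5 11 0 0 0" --pt "15 -32 11 0 0 0" --pt "17.5 -37.5 11 0 0 0" --pt "20 -43 11 0 0 0" --pt "22.5 -48 11 0 0 0" --claw -1 --force 20

```text
t: 1.7
eef_pos: [0.4978, 0.0805, 0.3241]
tcp_rot: [[-0.9, 0.436, 0.001], [0.436, 0.9, 0.0], [-0.0, 0.0, -1.0]]
wrist_force: [0.8, 1.4, 0.2]
gripper_width: 0.0005
finger_force: 0.0
```

Emit:
arm_command --pt "2.5 -5 0 0 0 0" --pt "5 -10 0 0 0 0" --pt "7 -13 0 0 0 0" --pt "7 -13 0 0 0 0" --pt "7 -13 0 0 0 0"

```text
t: 2.33
eef_pos: [0.567, -0.0471, 0.3238]
tcp_rot: [[-0.9, 0.436, -0.0], [0.436, 0.9, 0.0], [0.0, 0.0, -1.0]]
wrist_force: [-0.3, -0.1, 0.3]
gripper_width: 0.0005
finger_force: 0.0
```

```bash
cat > look.py <<'E'
from h import *
import sys
s=get_state();print(s["t"],s["eef_pos"].round(4) if hasattr(s["eef_pos"],'round') else s["eef_pos"],s["gripper_width"],s["wrist_force"])
P={}
for n in("scene","side","wrist"):
    c=cal(n); snap(n,n+sys.argv[1]+'.png'); P[n]=[(c,np.array(m["position"])*[640,480],m["confidence"]) for m in eyes.mark_of(n,"knob_a")]
    print(n,ray(c,(320,240)))
    for _,uv,k in P[n]: print(uv.round(1),round(k,2),onz(c,uv,.156).round(3),onz(c,uv,.171).round(3))
for w in P["wrist"]:
  for a in P["scene"]:
    for b in P["side"]:
      x,e=tri([ray(w[0],w[1]),ray(a[0],a[1]),ray(b[0],b[1])])
      if max(e)<.012: print(x.round(4),np.round(e,4))
E
python3 look.py 1
```

```text
2.325 [ 0.567  -0.0471  0.3238] 0.0005118628077717502 [-0.25642471 -0.05209152  0.31467191]
scene (array([1.293491  , 0.49128451, 0.73931946]), array([-0.70155034, -0.39234644, -0.59523407]))
[356.5 220. ] 0.97 [0.488 0.14  0.156] [0.509 0.149 0.171]
[314.4 217.9] 0.88 [0.536 0.05  0.156] [0.555 0.061 0.171]
[267.5 206.5] 0.84 [ 0.555 -0.076  0.156] [ 0.574 -0.062  0.171]
side (array([1.16980697, 0.51244096, 1.03907106]), array([-0.49481503, -0.39679725, -0.77316518]))
[285.7 199.8] 0.92 [ 0.561 -0.078  0.156] [ 0.572 -0.068  0.171]
[331.6 215.5] 0.8 [0.533 0.035 0.156] [0.544 0.043 0.171]
[324.8 313. ] 0.64 [0.742 0.182 0.156] [0.749 0.188 0.171]
[380.9 231.8] 0.61 [0.502 0.148 0.156] [0.513 0.155 0.171]
wrist (array([ 0.49585646, -0.01235001,  0.49466311]), array([ 0.25517356, -0.13266126, -0.95782117]))
[398.4 136.4] 0.9 [0.532 0.041 0.156] [0.531 0.039 0.171]
[312.9 230.4] 0.64 [ 0.575 -0.061  0.156] [ 0.572 -0.059  0.171]
[501.  35.] 0.63 [0.497 0.143 0.156] [0.497 0.136 0.171]
[0.5323 0.041  0.1546] [0.0004 0.0064 0.0065]
[ 0.5729 -0.0622  0.1718] [0.0037 0.0013 0.004 ]
[0.4971 0.1443 0.1567] [0.0018 0.0049 0.0053]
```

View pics/wrist1.png

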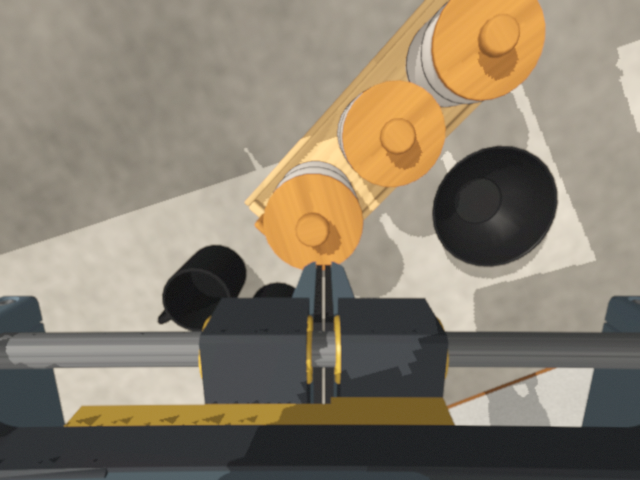

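The wrist view shows the proud knob at (312,230). Triangulated, it is at (0.572, -0.060, 0.171), while the other two are at about 0.155. I'll go to just above it.

Emit:
arm_command --pt "0.5 -1.3 -3 0 0 0" --pt "0.5 -1.3 -7 0 0 0" --pt "0.5 -1.3 -10.5 0 0 0" --pt "0.5 -1.3 -12.5 0 0 0" --pt "0.5 -1.3 -13.5 0 0 0" --pt "0.5 -1.3 -13.5 0 0 0" --pt "0.5 -1.3 -13.5 0 0 0"

```text
t: 3.5
eef_pos: [0.5728, -0.0605, 0.1899]
tcp_rot: [[-0.9, 0.436, 0.001], [0.436, 0.9, -0.0], [-0.001, 0.0, -1.0]]
wrist_force: [-0.7, 0.3, 0.4]
gripper_width: 0.0005
finger_force: 0.0
```

```bash
python3 - <<'E'
from h import *
s=get_state();print(s["t"],s["eef_pos"],s["wrist_force"])
a=snap("scene","scene2.png")[160:250,230:350]; b=snap("side","side2.png")[140:250,240:350]
a=cv2.resize(a,(480,360),interpolation=3);b=cv2.resize(b,(360,360),interpolation=3)
for n in("scene","side"):
    c=cal(n);print(n,[cv2.projectPoints(np.array([p]),c[2],c[3],c[0],c[1])[0].ravel().round(1) for p in(s["eef_pos"],[.572,-.06,.171])])
w=cv2.resize(snap("wrist","wrist2.png")[130:330,200:420],None,fx=1,fy=1)
cv2.imwrite('pics/crop2.png',cv2.resize(np.hstack([a,b])[...,::-1],(800,343)))
E
```

```text
3.5 [ 0.57283454 -0.06046101  0.18988453] [-0.72088817  0.25325269  0.36849754]
scene [array([267.9, 199.8]), array([268.6, 206.3])]
side [array([287.4, 195.7]), array([288.1, 201.4])]
```

View pics/crop2.png

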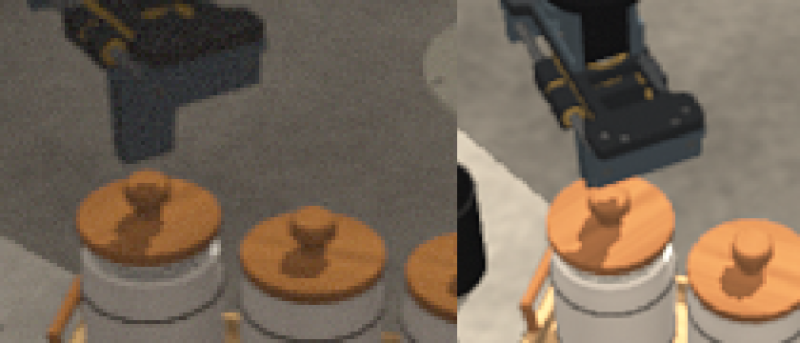

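View pics/wrist2.png

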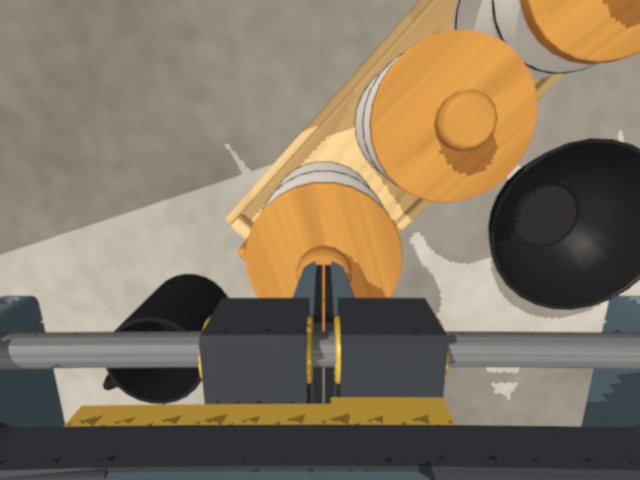

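The fingertips are centred over the knob, with the projections within 1 px. I'll press down slowly.

Emit:
arm_command --pt "0 0 -0.5 0 0 0" --pt "0 0 -1.0 0 0 0" --pt "0 0 -1.3 0 0 0" --pt "0 0 -1.6 0 0 0" --pt "0 0 -1.8 0 0 0" --pt "0 0 -2.0 0 0 0" --pt "0 0 -2.2 0 0 0" --pt "0 0 -2.2 0 0 0" --pt "0 0 -2.2 0 0 0"

```text
t: 4.78
eef_pos: [0.5724, -0.0605, 0.1671]
tcp_rot: [[-0.9, 0.436, 0.0], [0.436, 0.9, -0.0], [-0.0, 0.0, -1.0]]
wrist_force: [-1.7, -0.0, 5.1]
gripper_width: 0.0007
finger_force: 2.3
```

Emit:
arm_command --pt "0 0 -0.15 0 0 0" --pt "0 0 -0.3 0 0 0" --pt "0 0 -0.45 0 0 0" --pt "0 0 -0.6 0 0 0" --pt "0 0 -0.75 0 0 0" --pt "0 0 -0.9 0 0 0" --pt "0 0 -1.0 0 0 0" --pt "0 0 -1.0 0 0 0"

```text
t: 5.78
eef_pos: [0.5724, -0.0604, 0.1571]
tcp_rot: [[-0.9, 0.436, 0.0], [0.436, 0.9, -0.0], [-0.0, 0.0, -1.0]]
wrist_force: [-2.0, -0.2, 4.8]
gripper_width: 0.0002
finger_force: 2.6
```

Emit:
arm_command --pt "0 0 -0.1 0 0 0" --pt "0 0 -0.2 0 0 0" --pt "0 0 -0.3 0 0 0" --pt "0 0 -0.4 0 0 0" --pt "0 0 -0.4 0 0 0" --pt "0 0 -0.4 0 0 0"

```text
t: 6.52
eef_pos: [0.5725, -0.0605, 0.1537]
tcp_rot: [[-0.9, 0.436, 0.001], [0.436, 0.9, -0.0], [-0.001, 0.0, -1.0]]
wrist_force: [-3.7, 0.6, 15.0]
gripper_width: 0.0003
finger_force: 7.2
```

It reads 15 N with the knob 2.3 mm below home height, so it is against the firm stop. I'll add a touch more and then draw back.

Emit:
arm_command --pt "0 0 -0.07 0 0 0" --pt "0 0 -0.07 0 0 0" --pt "0 0 -0.07 0 0 0"

```text
t: 6.9
eef_pos: [0.5725, -0.0605, 0.1532]
tcp_rot: [[-0.9, 0.436, 0.001], [0.436, 0.9, -0.0], [-0.001, 0.0, -1.0]]
wrist_force: [-4.0, 0.7, 18.0]
gripper_width: 0.0002
finger_force: 8.6
```

Emit:
arm_command --pt "0 0 0.2 0 0 0" --pt "0 0 0.5 0 0 0" --pt "0 0 1.5 0 0 0" --pt "0 0 4 0 0 0" --pt "0 0 8 0 0 0" --pt "0 0 12 0 0 0" --pt "0 0 16 0 0 0" --pt "0 0 17 0 0 0" --pt "0 0 17 0 0 0" --pt "0 0 17 0 0 0"

```text
t: 8.15
eef_pos: [0.5717, -0.0603, 0.3209]
tcp_rot: [[-0.9, 0.436, -0.002], [0.436, 0.9, 0.0], [0.002, -0.001, -1.0]]
wrist_force: [-0.1, 0.4, 0.1]
gripper_width: 0.0005
finger_force: 0.0
```

```bash
python3 look.py 3; python3 - <<'E'
import cv2
cv2.imwrite('pics/crop3.png',cv2.resize(cv2.imread('pics/side3.png')[170:310,190:430],None,fx=3,fy=3,interpolation=2))
E
```

```text
8.15 [ 0.5717 -0.0603  0.3209] 0.00048759087535671456 [-0.08597903  0.36735989  0.11300977]
scene (array([1.293491  , 0.49128451, 0.73931946]), array([-0.70155034, -0.39234644, -0.59523407]))
[312.4 219.1] 0.96 [0.543 0.048 0.156] [0.562 0.06  0.171]
[265.4 208.8] 0.64 [ 0.567 -0.074  0.156] [ 0.585 -0.06   0.171]
[356.3 221.7] 0.64 [0.495 0.143 0.156] [0.516 0.152 0.171]
side (array([1.16980697, 0.51244096, 1.03907106]), array([-0.49481503, -0.39679725, -0.77316518]))
[335.1 216. ] 0.95 [0.529 0.042 0.156] [0.54  0.05  0.171]
[286.7 205.7] 0.84 [ 0.574 -0.064  0.156] [ 0.584 -0.054  0.171]
[381.7 230.3] 0.84 [0.497 0.147 0.156] [0.509 0.153 0.171]
wrist (array([ 0.50121704, -0.02610263,  0.49202591]), array([ 0.25348322, -0.13268286, -0.95826691]))
[516.2  18.8] 0.88 [0.496 0.142 0.156] [0.496 0.134 0.171]
[414.2 123.6] 0.81 [0.533 0.043 0.156] [0.532 0.04  0.171]
[324.9 214.3] 0.74 [ 0.57  -0.058  0.156] [ 0.567 -0.057  0.171]
[0.4955 0.144  0.1543] [0.0014 0.0019 0.0023]
[0.5323 0.0428 0.1529] [0.0014 0.004  0.0048]
[ 0.5735 -0.0625  0.1601] [0.006  0.0062 0.0026]
```

View pics/crop3.png

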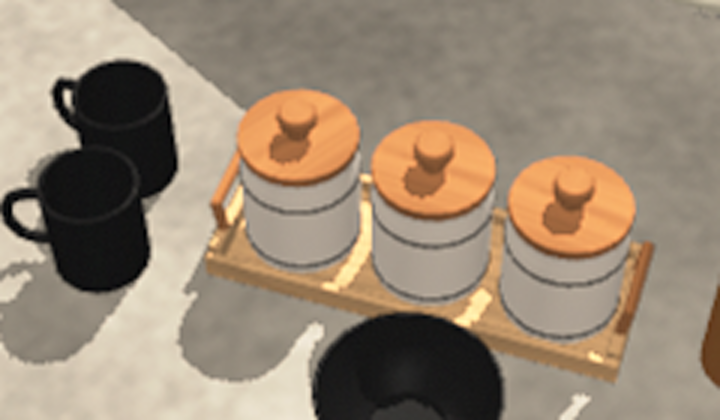

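The left lid now sits like the other two, with no white gap under it, and nothing else has moved. I'll hand in.

```bash
python3 -c "
from cell import env; print(env.job_done())"
```

```text
the job is handed in; nothing more can be done
None
```

The proud lid (left canister, at the tray's -y end) was pressed home with a peak of 18 N on the wrist, the arm drew back clear, and the job was handed in at about 8 s on the robot's clock; the last picture showed the lid seated like the other two and nothing else visibly moved.

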